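# Register a die plate against its dowels and stop

### The job

Slide the loose aluminium plate on the jig's bed, without lifting it off the bed, until it is fully home: its long edge against both steel dowels and its short edge against the red end stop. Only then swing the yellow keeper arm fully shut over the plate, leaving the plate home on all three points and the other things on the bench and jig undisturbed.

Things in the scene. Friction and masses are not known exactly. Their poses are not given: they have to be found in the camera images.
- jig: Locating jig fixed to the bench: dark steel bed, top 16 mm above the bench. Origin on the bench, below the centre of the plate when fully home; x runs from the near side towards the two dowels, y to its left, towards the end stop, z up. The bed spans x -102 to 122, y -140 to 90 mm. Home, the plate's long far edge lies along x +35 mm and its left short edge along y +55 mm.
- dowel_left (a point): Foot, on the bed, of the axis of the dowel nearer the end stop: upright steel pin, 10 mm across, 20 mm tall above the bed; x 40, y +30 mm in the jig's frame. The gap between the pins is 50 mm: pushed at them too far from the stop or askew, a corner of the plate can run in between and jam.
- dowel_right (a point): Foot, on the bed, of the axis of the other dowel, the same size; x 40, y -30 mm in the jig's frame.
- stop_face (a point): Foot, on the bed, of the middle of the end stop's face, which looks to the jig's -y; x +5, y +55 mm in the jig's frame. The stop is a red block, 22 mm wide along the jig's x, 16 mm deep, 20 mm tall above the bed.
- plate: Aluminium die plate, 70 (its x) by 110 (its y) by 12 mm thick, about 0.25 kg, brass and copper discs flush in its top; origin at the centre of its underside. It lies loose and flat on the bed, 15 to 50 mm short of dowels and stop and turned up to 15 degrees; its x points roughly to the dowels, its y to the stop. Home, its frame is the jig's raised by 16 mm. Ordinary metal friction.
- plate_far_left (a point): Bottom corner of the plate towards the dowels and the end stop: x +35, y +55 mm in the plate's frame.
- plate_far_right (a point): Bottom corner of the plate towards the dowels, at the end away from the stop: x +35, y -55 mm in the plate's frame.
- keeper (a joint): Angle (rad) of the yellow keeper arm about its upright post (x 85, y 0 mm in the jig's frame). 0 = shut on its inner stop: arm along the jig's -x, over the plate's middle. Grows to 1.65 = open, arm swung to the jig's +y. A friction hinge (2 N at the knob) keeps it where left. The arm is 40 to 50 mm above the bench, the rubber pad under its end 30 mm: 2 mm clear of the plate's top.
- keeper_knob (a point): Top centre of the black upright knob, 18 mm across and 30 mm tall (from 50 to 80 mm above the bench), at the arm's free end, 75 mm from the post's axis.
- weight: small brass cylinder weight, 22 mm across, 24 mm high, upright on the far right corner of the jig's bed; origin at the centre of its underside
- hammer: hammer lying on the bench to the left
- screwdriver: screwdriver lying on the bench to the right
- mandrel: upright steel cone on a round foot, 44 mm across, 92 mm high, far left on the bench; origin at the centre of its underside
- jar: amber glass jar, 60 mm across, 75 mm high, far right; origin at the centre of its underside
- bench_block: square steel block 80 x 80 x 22 mm on the bench to the left; origin at the centre of its underside
- pot: blue cup, 72 mm across, 80 mm high, on the bench to the right; origin at the centre of its underside
Things that resemble listed ones, but are neither listed nor needed, are in the scene too. What is meant by the plate is not turquoise, and is the larger of those in its own colour.

How it is judged:
By the outcome, as a careful person would: the job done as asked, in the order asked, and still so for the second after the job is handed in, with the robot touching nothing.
It also fails if it takes over 72 s, if anything falls off the work surface, if the arm or the gripper's body presses on something with over 40 N, if the wrist force passes 120 N, or if a joint passes its speed limit or range.

### The arm

A 7-joint arm with a two-finger parallel gripper is mounted at the origin on the work surface. World frame = base frame: x ahead of the robot, y to its left, z up, the work surface at z = 0. Lengths are in mm, angles in rad, forces in N, time in s.
With the tool pointing down it reaches from about 350 to 775 mm from the base axis. Payload 3.1 kg.
Tool frame: the origin (TCP) lies midway between the tips of the shut fingers; the grasp point (between the pads) lies 19 mm behind it; z points along the fingers, y is the direction in which the jaws open and shut (so a half turn about z gives the same grasp; the last joint's range is limited). The gripper opens to 85 mm and grips with 20 to 120 N. Pads are 22 mm wide; open, the fingers measure 114 mm over their backs; the gripper's body (76 mm by 85 mm) begins 54 mm behind the grasp point. The pads swing forward as they close: fully open they stand 13 mm farther back than shut.
Start: joints at [1.213, 0.311, 0.014, 1.512, -0.004, 1.319, -0.027], TCP at [170.85, -522.807, 231.304] pointing down, gripper open.
Joint ranges: [-2.7, 2.7], [-0.3, 1.91], [-1.27, 1.3], [0.12, 2.57], [-1.44, 4.58], [0.2, 2.03], [-3.05, 3.05]. Speed limits (rad/s): [2.79, 2.79, 3.14, 3.14, 3.14, 3.14, 3.14].

### API

Orientations are given as [roll, pitch, yaw] about the fixed x, y, z axes, in that order (R = Rz(yaw) Ry(pitch) Rx(roll)).
In Python, from plant import sense, eyes, bot gives the robot as it stands.
- The arm moves only by the tool jog_arm, never from a script. Its argument "increments" is a list that holds one entry, the list of rows, each a list of 7 numbers: the opening, from 0 (shut) to 1 (fully open), then the shift along the tool's x, y, z in cm, then the turn, a rotation vector about the tool's x, y, z in rad. A call has 1 to 5 rows; each row shifts and turns the commanded pose from where the row before left it, along the tool's axes as they then stand; what a row does not reach is not made up. A row lasts 1/10 s, in which the tool goes at most 50 mm and 8.59 degrees, less where a joint would pass 70% of its speed; a pose out of reach is approached as far as the arm can. A call is refused whole if a number of a shift passes 5 or a number of a turn 0.15, either way. A call with a gripper value outside its range is refused whole. The fingers move at their own pace and stop on an object; "force" is the grip in N (left out, the last holds). Time passes only in rows, so rows that do not move let the fingers close. It gives the time, the measured TCP pose, the force and the opening at its end, in the units of the state.
- sense(): the state, without advancing time (a new reading comes with each control period).
- eyes.grab_frame(name): name is "scene" or "top" or "wrist"; returns (picture, depth): 420x560x3 uint8, blue, green, red; 420x560 float32, mm along the optical axis (not along the pixel's ray), 0 where there is no reading.
- eyes.camera_params(name): a dict with "fx", "fy", "cx", "cy" (pixels), "extrinsics" (4x4, takes a point from camera to world coordinates); the wrist camera has in their place "hand_eye" (4x4, takes a point from camera to tool coordinates, whose origin is the TCP and whose axes are the flange's). Camera axes: x right, y up, looking along -z (the intrinsics and any distortion apply to the point x, -y, -z); pixel columns grow to the right and rows downward; lengths in mm; the calibration is good to about 2 mm. A picture is of the moment at which its call begins: read the wrist's pose just before it. camera_params takes no time and is no camera call.
- bot.close_job(): hands the job in, once; it reports no verdict.
The state is a dict: "time": time; "qpos": joint angles; "joint_vel": joint speeds; "joint_efforts": joint torques, N m; "tcp_pos": TCP position; "tcp_rot": TCP orientation; "contact_force": force on the tool from outside, world axes, zero at the start; "wrist_torque": the same for the moment, N m; "width": opening from 0.0 (shut) to 1.0 (fully open).
Only numpy, scipy, OpenCV 4.12 (cv2) and the standard library are available. Lean on these libraries where they do the work, as an engineer would, in place of code of your own. Each camera call takes 0.05 s, during which the arm holds its last target. There are 200 camera calls.

## Working session

There is one attempt and no reset: what is moved stays moved. The work goes in short steps, Python scripts to look and compute and a tool call to move; the robot and the scene stay as the last step left them, time stands still between calls to the robot, and variables do not carry over. Pictures are saved under pics/ and viewed, about 8 in all and at most 12, crops included, and the job is handed in when it is done.

Besides the shell and the picture viewer there is one more tool, called after "Emit:" by a JSON object that holds its "op" and its "data". jog_arm: Moves the arm, as the interface text tells. Its arguments: {"type":"object","properties":{"increments":{"type":"array"},"force":{"type":"number"}},"required":["increments"]}

```bash
mkdir -p pics; ls; cat > h.py <<'E'
import numpy as np, cv2
from plant import sense, eyes, bot
def grab(n,f):
    p,d=eyes.grab_frame(n); cv2.imwrite(f'pics/{f}.png',p); np.save(f'pics/{f}.npy',d); return p,d
def toworld(n,u,v,d,T=None):
    c=eyes.camera_params(n)
    T=np.array(c['extrinsics']) if T is None else T
    return (T@[(u-c['cx'])/c['fx']*d,-(v-c['cy'])/c['fy']*d,-d,1])[:3]
def onplane(n,u,v,z):
    a=toworld(n,u,v,100);b=toworld(n,u,v,1000); return a+(b-a)*(z-a[2])/(b[2]-a[2])
E
python3 - <<'E'
from h import *
print(sense())
for n in('scene','top'):
    grab(n,n+'0'); print({k:np.round(v,3).tolist() for k,v in eyes.camera_params(n).items()})
a=cv2.imread('pics/top0.png')
E
```

```text
pics
{'time': 0.0, 'qpos': array([ 1.21328098,  0.31173184,  0.01402044,  1.51305713, -0.00438795,
        1.31916277, -0.02719555]), 'joint_vel': array([-0.00184076, -0.00198562, -0.00084652, -0.00129864, -0.00054096,
       -0.0006588 ,  0.00073352]), 'joint_efforts': array([-1.19218930e-04, -3.79909837e+01,  1.46192112e-01, -2.30587846e+01,
        1.23108635e-02,  1.36496726e-02, -1.12705433e-05]), 'tcp_pos': array([ 170.59613847, -522.12038134,  230.21770357]), 'tcp_rot': array([-3.13926695e+00,  1.16122389e-04,  3.15872637e-01]), 'contact_force': array([0.05379357, 0.25925418, 0.40791616]), 'wrist_torque': array([ 0.05879211, -0.01784732, -0.00818896]), 'width': 1.0006884187687206}
{'fx': 392.388, 'fy': 392.388, 'cx': 280.317, 'cy': 212.168, 'extrinsics': [[0.745, -0.358, 0.562, 1099.725], [0.667, 0.406, -0.625, -641.799], [-0.004, 0.841, 0.541, 603.457], [0.0, 0.0, 0.0, 1.0]]}
{'fx': 528.385, 'fy': 528.385, 'cx': 276.582, 'cy': 206.457, 'extrinsics': [[0.006, 0.995, -0.098, 372.923], [-1.0, 0.005, -0.006, -15.975], [-0.006, 0.098, 0.995, 1645.251], [0.0, 0.0, 0.0, 1.0]]}
```

View pics/top0.png

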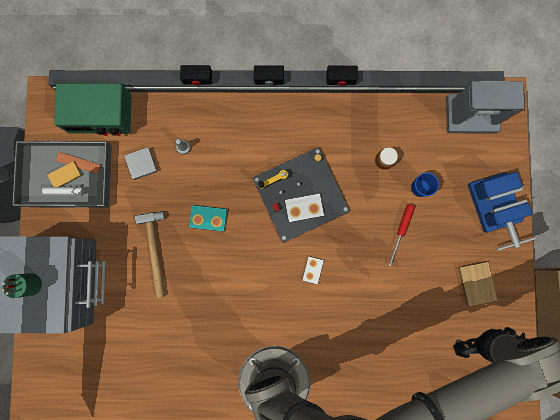

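View pics/scene0.png

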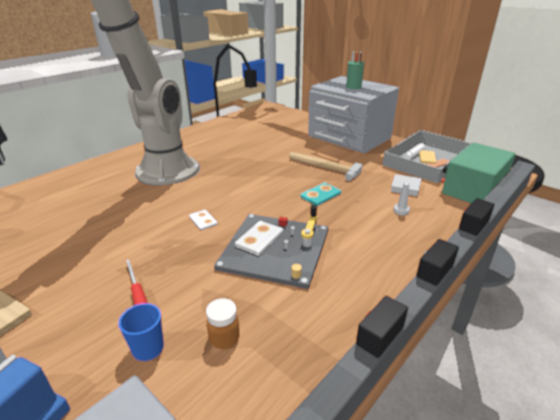

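The top view shows three candidates for the plate: the white/silver plate on the bed (304,207), a smaller one on the bench (313,269) and a turquoise one (208,217). I choose the one on the bed, since it is the larger in its colour. The keeper is at (275,178), open, with its knob near (264,184). Next I check a close crop.

```bash
python3 - <<'E'
from h import *
a=cv2.imread('pics/top0.png')[140:248,245:357]
cv2.imwrite('pics/c1.png',cv2.resize(a,None,fx=5.5,fy=5.5,interpolation=cv2.INTER_CUBIC))
E
```

```text
(no output)
```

View pics/c1.png

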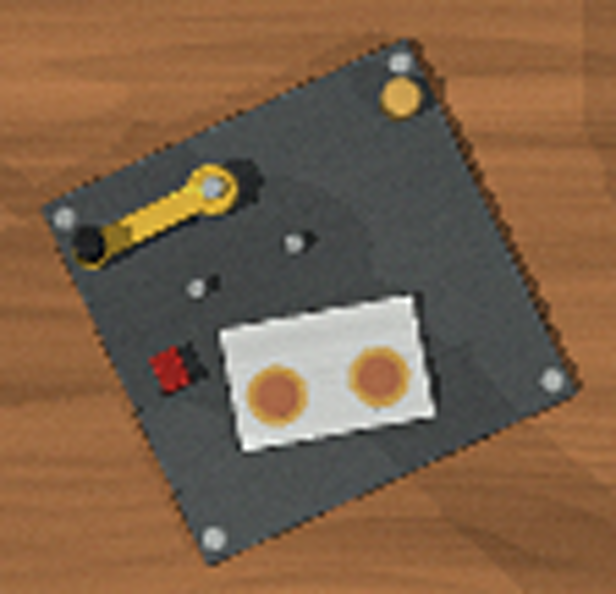

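```bash
cat >> h.py <<'E'
def tr(p,P):  # frame->world (x,y,yaw)
    c,s=np.cos(P[2]),np.sin(P[2]); p=np.asarray(p,float); return np.array([P[0]+c*p[0]-s*p[1],P[1]+s*p[0]+c*p[1]])
def inv(w,P):
    c,s=np.cos(P[2]),np.sin(P[2]); d=np.asarray(w)[:2]-P[:2]; return np.array([c*d[0]+s*d[1],-s*d[0]+c*d[1]])
def fit(M,W,g):
    from scipy.optimize import least_squares
    r=least_squares(lambda P:np.concatenate([tr(m,P)-w[:2] for m,w in zip(M,W)]),g); return r.x,r.fun.reshape(-1,2)
E
python3 - <<'E'
from h import *
C=lambda u,v,z:onplane('top',u/5.5+245,v/5.5+140,z)
J=[((122,90),42,208,16),((122,-140),410,42,16),((-102,90),208,560,16),((-102,-140),576,385,16),((40,30),198,287,36),((40,-30),294,242,36)]
P,r=fit([j[0] for j in J],[C(*j[1:]) for j in J],[580,-40,0.4]); print(P,r.round(1))
for n,u,v,z in [('post',214,187,58),('knob',90,243,80),('stop tl',150,354,36),('stop tr',181,345,36),('stopbr',192,383,36),('weight',401,97,40)]:
    w=C(u,v,z); print(n,w.round(),inv(w,P).round(1))
K=[((35,55),219,331,28),((35,-55),413,296,28),((-35,55),244,452,28),((-35,-55),435,415,28)]
Q,r=fit([j[0] for j in K],[C(*j[1:]) for j in K],[580,-40,0.2]); print(Q,r.round(1))
print('plate in jig',inv(Q,P),np.degrees(Q[2]-P[2]))
for k in K: print(k[0],inv(tr(k[0],Q),P).round(1))
d=np.load('pics/top0.npy')
for u,v in[(280,420),(330,345),(500,200)]:
    x,y=u/5.5+245,v/5.5+140; print(toworld('top',x,y,d[int(y),int(x)]))
E
```

```text
[ 5.52937526e+02 -6.30121893e+01  4.42986894e-01] [[ 1.4  0.8]
 [ 3.5  1.6]
 [-2.4 -0.3]
 [-3.2 -1.5]
 [ 0.2  0. ]
 [ 0.4 -0.7]]
post [629. -27.  58.] [83.9 -0.3]
knob [594.  40.  80.] [81.5 75.5]
stop tl [538.   8.  36.] [17.1 70.2]
stop tr [543.  -9.  36.] [14.3 52.5]
stopbr [522. -16.  36.] [-7.5 55.9]
weight [ 683. -132.   40.] [  88.2 -118.1]
[ 5.28699932e+02 -9.15488611e+01  1.91313659e-01] [[ 0.4 -0.2]
 [ 1.   0.4]
 [-0.5  0.7]
 [-0.9 -0.8]]
plate in jig [-34.13002778 -15.39297935] -14.419814178811798
(35, 55) [13.5 29.2]
(35, -55) [-13.9 -77.4]
(-35, 55) [-54.3  46.6]
(-35, -55) [-81.7 -59.9]
[502.87048686 -65.08083877  22.40521463]
[545.21390918 -93.04450181  22.68678508]
[ 630.21507197 -190.40742494    7.99091542]
```

Close crop: the plate on the bed has two discs and spans crop corners (219,331) to (435,415). It is the right one. The jig fit is consistent: the post, knob and weight land where they should. The plate is 34 mm short in x, 15 mm in y and turned -14.4°. I'll plan to hover over it.

```bash
cat >> h.py <<'E'
from scipy.spatial.transform import Rotation as Ro
def plan(xyz,yaw,n,start=None):
    s=sense(); p=np.array(s['tcp_pos']) if start is None else np.array(start[:3],float); R=Ro.from_euler('xyz',s['tcp_rot'] if start is None else [np.pi,0,start[3]])
    G=Ro.from_euler('xyz',[np.pi,0,yaw]); rv=(R.inv()*G).as_rotvec()/n; st=(np.array(xyz)-p)/n
    for i in range(n): print((R.inv().apply(st)/10).round(2).tolist(),rv.round(3).tolist()); R=R*Ro.from_rotvec(rv)
def st():
    s=sense(); print(round(s['time'],2),s['tcp_pos'].round(1),s['tcp_rot'].round(3),s['contact_force'].round(1),round(s['width'],3))
E
python3 - <<'E'
from h import *
plan([528,-92,231],1.76,14,[170.85,-522.8,231.3,.316])
print(eyes.camera_params('wrist'))
E
```

```text
[3.38, -2.13, 0.0] [-0.0, 0.0, -0.103]
[3.58, -1.77, 0.0] [-0.0, 0.0, -0.103]
[3.75, -1.39, 0.0] [-0.0, 0.0, -0.103]
[3.87, -1.0, 0.0] [-0.0, 0.0, -0.103]
[3.95, -0.6, 0.0] [-0.0, 0.0, -0.103]
[3.99, -0.19, 0.0] [-0.0, 0.0, -0.103]
[3.99, 0.22, 0.0] [-0.0, 0.0, -0.103]
[3.95, 0.63, 0.0] [-0.0, 0.0, -0.103]
[3.86, 1.04, 0.0] [-0.0, 0.0, -0.103]
[3.73, 1.43, 0.0] [-0.0, 0.0, -0.103]
[3.57, 1.81, 0.0] [-0.0, 0.0, -0.103]
[3.36, 2.16, 0.0] [-0.0, 0.0, -0.103]
[3.12, 2.5, 0.0] [-0.0, 0.0, -0.103]
[2.85, 2.81, 0.0] [-0.0, 0.0, -0.103]
{'fx': 310.9371529969262, 'fy': 310.9371529969262, 'cx': 278.4493760326928, 'cy': 210.5327015641984, 'hand_eye': array([[-3.94967620e-04,  9.62789583e-01,  2.70251850e-01,
         6.93225099e+01],
       [ 9.99999711e-01,  5.55923190e-04, -5.19032712e-04,
        -1.85812310e-01],
       [-6.49958559e-04,  2.70251567e-01, -9.62789524e-01,
        -1.42904781e+02],
       [ 0.00000000e+00,  0.00000000e+00,  0.00000000e+00,
         1.00000000e+00]])}
```

Emit:
{"op": "jog_arm", "data": {"increments": [[[1, 3.38, -2.13, 0, 0, 0, -0.103], [1, 3.58, -1.77, 0, 0, 0, -0.103], [1, 3.75, -1.39, 0, 0, 0, -0.103], [1, 3.87, -1.0, 0, 0, 0, -0.103], [1, 3.95, -0.6, 0, 0, 0, -0.103]]]}}

```text
time: 0.6
tcp_pos: [299.0, -367.4, 230.9]
tcp_rot: [-3.141, 0.0, 0.835]
contact_force: [0.6, -1.1, -0.3]
width: 1.0
```

Emit:
{"op": "jog_arm", "data": {"increments": [[[1, 3.99, -0.19, 0, 0, 0, -0.103], [1, 3.99, 0.22, 0, 0, 0, -0.103], [1, 3.95, 0.63, 0, 0, 0, -0.103], [1, 3.86, 1.04, 0, 0, 0, -0.103], [1, 3.73, 1.43, 0, 0, 0, -0.103]]]}}

```text
time: 1.1
tcp_pos: [426.6, -213.9, 231.0]
tcp_rot: [-3.141, 0.0, 1.35]
contact_force: [0.4, -1.1, 0.2]
width: 0.998
```

Emit:
{"op": "jog_arm", "data": {"increments": [[[1, 3.57, 1.81, 0, 0, 0, -0.103], [1, 3.36, 2.16, 0, 0, 0, -0.103], [1, 3.12, 2.5, 0, 0, 0, -0.103], [1, 2.85, 2.81, 0, 0, 0, -0.103], [1, 0, 0, 0, 0, 0, 0]]]}}

```text
time: 1.6
tcp_pos: [530.9, -84.7, 230.9]
tcp_rot: [3.139, -0.006, 1.77]
contact_force: [-0.4, 0.3, 0.2]
width: 1.0
```

```bash
cat >> h.py <<'E'
def wT(s):
    T=np.eye(4); T[:3,:3]=Ro.from_euler('xyz',s['tcp_rot']).as_matrix(); T[:3,3]=s['tcp_pos']; return T@np.array(eyes.camera_params('wrist')['hand_eye'])
def wgrab(f):
    s=sense(); np.save(f'pics/{f}_T.npy',wT(s)); return grab('wrist',f)
def wpl(f,u,v,z):
    T=np.load(f'pics/{f}_T.npy'); a=toworld('wrist',u,v,100,T); b=toworld('wrist',u,v,1000,T); return a+(b-a)*(z-a[2])/(b[2]-a[2])
E
python3 - <<'E'
from h import *
wgrab('w1'); st(); print(sense()['qpos'].round(2))
E
```

```text
1.65 [529.3 -88.5 230.7] [-3.142e+00 -3.000e-03  1.764e+00] [ 0.1 -1.3  0.2] 1.003
[ 0.54  0.33 -0.53  1.53  0.17  1.33  0.18]
```

View pics/w1.png

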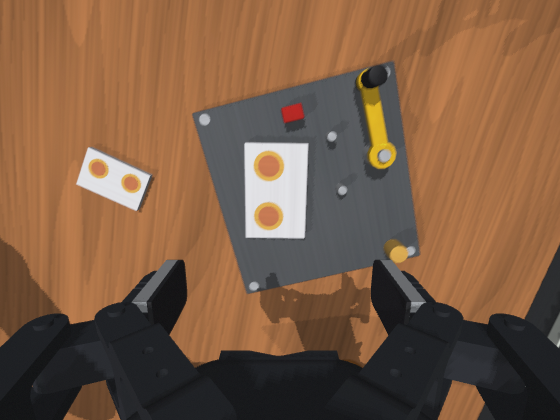

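Wrist view: plate corners (245,143), (308,144), (305,238), (246,238). Dowel tops are at (332,136) and (342,190), the stop at (293,113), the knob top at (376,76) and the weight at (397,249).

```bash
python3 - <<'E'
from h import *
C=lambda *a:wpl('w1',*a)
J=[((122,90),394,62,16),((122,-140),419,255,16),((-102,90),194,113,16),((-102,-140),247,292,16),((40,30),332,136,36),((40,-30),342,190,36)]
P,r=fit([j[0] for j in J],[C(*j[1:]) for j in J],[580,-40,0.4]); print(P,r.round(1))
for n,u,v,z in [('post',384,156,58),('knob',376,76,80)]: 
    w=C(u,v,z); print(n,w.round(),inv(w,P).round(1))
K=[((35,55),308,144,28),((35,-55),305,238,28),((-35,55),245,143,28),((-35,-55),246,238,28)]
Q,r=fit([j[0] for j in K],[C(*j[1:]) for j in K],[580,-40,0.2]); print(Q,r.round(1))
print('plate in jig',inv(Q,P),np.degrees(Q[2]-P[2]))
d=np.load('pics/w1.npy');T=np.load('pics/w1_T.npy')
for u,v in[(280,190),(255,225),(230,130),(350,230),(140,250)]:
    print(toworld('wrist',u,v,d[v,u],T).round(1))
st()
E
```

```text
[ 5.53263731e+02 -6.15734220e+01  4.33488912e-01] [[ 0.3  2.2]
 [ 1.6 -1.1]
 [-2.4  1. ]
 [-0.6 -2.4]
 [ 0.4  0.2]
 [ 0.6  0.1]]
post [629. -26.  58.] [83.3  0.1]
knob [594.  40.  80.] [79.8 74.6]
[ 5.30701326e+02 -9.11807057e+01  1.87495038e-01] [[ 0.5  0.5]
 [ 0.3 -0.6]
 [-0.7 -0. ]
 [-0.   0.1]]
plate in jig [-32.91174361 -17.39167897] -14.094410792239264
[534.6 -87.4  27.4]
[ 514.2 -134.3   26.5]
[467.  -33.8  16.4]
[ 628.1 -121.1   17.1]
[ 374.8 -205.1    1.4]
1.65 [529.3 -88.5 230.7] [-3.142e+00 -3.000e-03  1.764e+00] [ 0.1 -1.3  0.2] 1.003
```

Emit:
{"op": "jog_arm", "data": {"increments": [[[1, -0.2, 0, 4.5, 0, 0, 0.0], [1, 0, 0, 4.5, 0, 0, 0], [1, 0, 0, 4.5, 0, 0, 0], [1, 0, 0, 3.5, 0, 0, 0], [1, 0, 0, 1.0, 0, 0, 0]]]}}

```text
time: 2.15
tcp_pos: [524.0, -96.0, 46.9]
tcp_rot: [-3.132, -0.002, 1.755]
contact_force: [-0.8, -0.5, -0.2]
width: 1.0
```

Emit:
{"op": "jog_arm", "data": {"increments": [[[1, 0, 0, 0, 0, 0, 0], [1, 0, 0, 0, 0, 0, 0]]]}}

```text
time: 2.35
tcp_pos: [530.2, -95.1, 53.0]
tcp_rot: [3.139, 0.001, 1.757]
contact_force: [0.7, 0.4, 0.1]
width: 1.0
```

```bash
python3 - <<'E'
from h import *
st(); plan([530,-91.3,14],1.759,4)
E
```

```text
2.35 [530.2 -95.1  53. ] [3.139e+00 1.000e-03 1.757e+00] [0.7 0.4 0.1] 1.0
[0.1, 0.01, 0.97] [0.001, 0.0, -0.001]
[0.09, 0.01, 0.97] [0.001, 0.0, -0.001]
[0.09, 0.01, 0.97] [0.001, 0.0, -0.001]
[0.09, 0.01, 0.97] [0.001, 0.0, -0.001]
```

Emit:
{"op": "jog_arm", "data": {"increments": [[[1, 0.09, 0, 1.0, 0, 0, 0], [1, 0.09, 0, 1.0, 0, 0, 0], [1, 0.09, 0, 1.0, 0, 0, 0], [1, 0.09, 0, 0.7, 0, 0, 0], [1, 0, 0, 0.1, 0, 0, 0]]]}}

```text
time: 2.85
tcp_pos: [527.0, -90.4, 11.9]
tcp_rot: [-3.139, -0.001, 1.758]
contact_force: [-0.6, 0.6, 0.5]
width: 0.995
```

Emit:
{"op": "jog_arm", "data": {"increments": [[[1, 0, 0, 0, 0, 0, 0], [1, 0, 0, 0, 0, 0, 0]]]}}

```text
time: 3.05
tcp_pos: [528.5, -90.8, 13.5]
tcp_rot: [3.141, 0.0, 1.758]
contact_force: [0.3, 0.8, -0.2]
width: 0.997
```

Emit:
{"op": "jog_arm", "data": {"increments": [[[1, 0.0, 0.1, 0.25, 0, 0, 0], [1, 0, 0, 0, 0, 0, 0], [0.7, 0, 0, 0, 0, 0, 0], [0.7, 0, 0, 0, 0, 0, 0], [0.7, 0, 0, 0, 0, 0, 0]]], "force": 25}}

```text
time: 3.55
tcp_pos: [529.5, -90.6, 11.2]
tcp_rot: [3.141, 0.0, 1.758]
contact_force: [-1.0, 0.7, 2.2]
width: 0.804
```

Emit:
{"op": "jog_arm", "data": {"increments": [[[0.7, 0, 0, 0, 0, 0, 0], [0.7, 0, 0, 0, 0, 0, 0]]]}}

```text
time: 3.75
tcp_pos: [529.5, -90.6, 11.2]
tcp_rot: [3.141, 0.0, 1.758]
contact_force: [0.1, -0.3, 2.6]
width: 0.804
```

Emit:
{"op": "jog_arm", "data": {"increments": [[[0.7, 0, 0, 0, 0, 0, -0.05], [0.7, 0, 0, 0, 0, 0, -0.05], [0.7, 0, 0, 0, 0, 0, -0.05], [0.7, 0, 0, 0, 0, 0, -0.05], [0.7, 0, 0, 0, 0, 0, -0.05]]]}}

```text
time: 4.25
tcp_pos: [529.5, -90.4, 11.2]
tcp_rot: [3.141, 0.0, 2.01]
contact_force: [0.7, 0.5, 3.4]
width: 0.812
```

Emit:
{"op": "jog_arm", "data": {"increments": [[[0.7, 0.3, 0, 0, 0, 0, 0], [0.7, 0.4, 0, 0, 0, 0, 0], [0.7, 0.4, 0, 0, 0, 0, 0], [0.7, 0.2, 0, 0, 0, 0, 0], [0.7, 0, 0, 0, 0, 0, 0]]]}}

```text
time: 4.75
tcp_pos: [523.8, -78.7, 11.1]
tcp_rot: [3.141, 0.001, 2.008]
contact_force: [-0.3, -2.2, 5.2]
width: 0.807
```

```bash
python3 - <<'E'
from h import *
st(); print(inv(sense()['tcp_pos'],np.array([553.2,-62,.437])))
a,_=wgrab('w2'); cv2.imwrite('pics/w2c.png',cv2.resize(a[40:320,140:440],None,fx=2,fy=2,interpolation=cv2.INTER_CUBIC))
E
```

```text
4.75 [523.8 -78.7  11.1] [3.141e+00 1.000e-03 2.008e+00] [-0.3 -2.2  5.2] 0.807
[-33.66680462  -2.69045634]
```

View pics/w2.png

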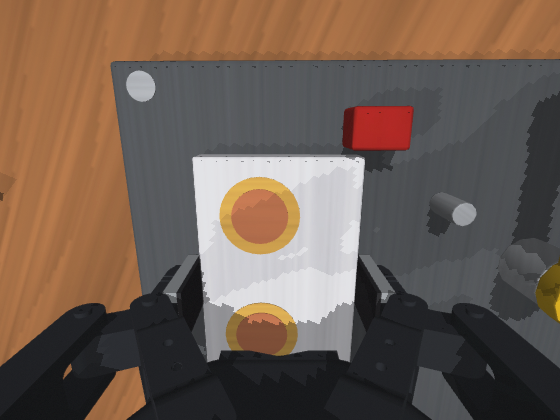

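The plate turned with the grip and is now parallel to the jig. The stop, at (378,128), is still a few mm ahead of the plate edge at row 157. Next I slide it towards the dowels.

Emit:
{"op": "jog_arm", "data": {"increments": [[[0.7, 0, 0.6, 0, 0, 0, 0], [0.7, 0, 0.8, 0, 0, 0, 0], [0.7, 0, 0.8, 0, 0, 0, 0], [0.7, 0, 0.6, 0, 0, 0, 0], [0.7, 0, 0.0, 0, 0, 0, 0]]]}}

```text
time: 5.3
tcp_pos: [546.7, -67.4, 10.9]
tcp_rot: [-3.136, -0.001, 2.007]
contact_force: [-4.3, -2.5, 10.9]
width: 0.814
```

Emit:
{"op": "jog_arm", "data": {"increments": [[[0.7, 0, 0.1, 0, 0, 0, 0], [0.7, 0, 0.1, 0, 0, 0, 0], [0.7, 0, 0, 0, 0, 0, 0]]]}}

```text
time: 5.6
tcp_pos: [546.7, -67.4, 11.0]
tcp_rot: [-3.133, -0.001, 2.007]
contact_force: [-8.7, -4.2, 14.5]
width: 0.812
```

Emit:
{"op": "jog_arm", "data": {"increments": [[[0.7, 0, 0.1, 0, 0, 0, 0], [0.7, 0, 0.1, 0, 0, 0, 0], [0.7, 0, 0, 0, 0, 0, 0]]]}}

```text
time: 5.9
tcp_pos: [547.9, -66.9, 11.0]
tcp_rot: [-3.131, -0.001, 2.007]
contact_force: [-9.7, -4.8, 15.9]
width: 0.809
```

```bash
python3 - <<'E'
from h import *
st(); s=sense(); print(s['wrist_torque'],inv(s['tcp_pos'],np.array([553.2,-62,.437])))
wgrab('w3')
E
```

```text
5.9 [547.9 -66.9  11. ] [-3.131e+00 -1.000e-03  2.007e+00] [-9.7 -4.8 15.9] 0.809
[-0.70038511  1.65410105 -0.03584896] [-6.9026572 -2.1473273]
```

View pics/w3.png

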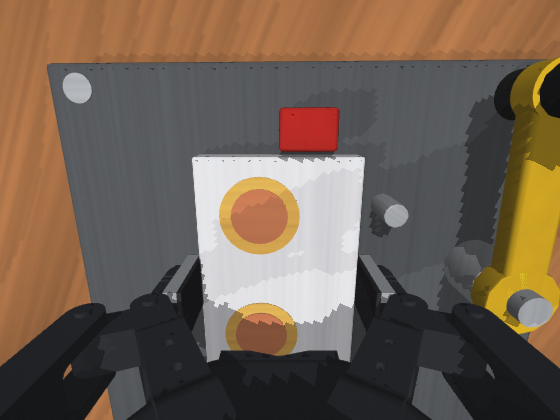

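The plate is about 6 mm short of the dowels, at about (375,205), and parallel to them. The drag comes from grip down-force. I'll slacken the jaws and push with the near finger only.

Emit:
{"op": "jog_arm", "data": {"increments": [[[0.7, 0, -0.3, 0, 0, 0, 0], [0.88, 0, 0, -0.1, 0, 0, 0], [0.88, 0, 0, 0, 0, 0, 0], [0.88, 0, 0, 0, 0, 0, 0]]]}}

```text
time: 6.35
tcp_pos: [549.3, -65.4, 11.1]
tcp_rot: [-3.141, -0.002, 2.009]
contact_force: [-0.3, 0.7, 0.3]
width: 0.88
```

```bash
python3 - <<'E'
from h import *
st(); s=sense(); print(inv(s['tcp_pos'],np.array([553.2,-62,.437])))
E
```

```text
6.35 [549.3 -65.4  11.1] [-3.141e+00 -2.000e-03  2.009e+00] [-0.3  0.7  0.3] 0.88
[-5.02298071 -1.45700858]
```

Emit:
{"op": "jog_arm", "data": {"increments": [[[0.88, 0, 0.2, 0, 0, 0, 0], [0.88, 0, 0.2, 0, 0, 0, 0], [0.88, 0, 0.1, 0, 0, 0, 0], [0.88, 0, 0.1, 0, 0, 0, 0], [0.88, 0, 0, 0, 0, 0, 0]]]}}

```text
time: 6.85
tcp_pos: [555.5, -63.9, 11.7]
tcp_rot: [3.142, -0.0, 2.008]
contact_force: [-0.6, -0.5, -0.1]
width: 0.876
```

Emit:
{"op": "jog_arm", "data": {"increments": [[[0.88, 0, 0.1, 0, 0, 0, 0], [0.88, 0, 0.1, 0, 0, 0, 0], [0.88, 0, 0, 0, 0, 0, 0]]]}}

```text
time: 7.15
tcp_pos: [556.7, -63.5, 11.7]
tcp_rot: [-3.14, 0.0, 2.008]
contact_force: [-1.9, -0.8, 1.3]
width: 0.881
```

Emit:
{"op": "jog_arm", "data": {"increments": [[[0.88, 0, 0.1, 0, 0, 0, 0], [0.88, 0, 0.1, 0, 0, 0, 0], [0.88, 0, 0, 0, 0, 0, 0]]]}}

```text
time: 7.45
tcp_pos: [556.7, -63.6, 11.5]
tcp_rot: [-3.136, -0.0, 2.007]
contact_force: [-5.4, -1.6, 3.6]
width: 0.885
```

Emit:
{"op": "jog_arm", "data": {"increments": [[[0.95, 0, -0.5, 0, 0, 0, 0], [0.95, 0, 0, 0, 0, 0, 0], [0.95, 0, 0, -2.0, 0, 0, 0], [0.95, 0, 0, -3.0, 0, 0, 0], [0, -1.5, 0, 0, 0, 0, 0]]]}}

```text
time: 7.95
tcp_pos: [564.9, -74.5, 66.4]
tcp_rot: [3.131, 0.003, 2.013]
contact_force: [0.7, 0.2, 0.4]
width: 0.805
```

Emit:
{"op": "jog_arm", "data": {"increments": [[[0, -2, 0.2, 0, 0, 0, 0], [0, -2, 0.2, 0, 0, 0, 0], [0, -2, 0, 0, 0, 0, 0], [0, 0, 0, 0, 0, 0, 0], [0, 0, 0, 0, 0, 0, 0]]]}}

```text
time: 8.45
tcp_pos: [589.7, -130.4, 61.3]
tcp_rot: [3.141, -0.001, 2.007]
contact_force: [0.3, 0.3, -0.0]
width: 0.001
```

Emit:
{"op": "jog_arm", "data": {"increments": [[[0, 0, 0, 0, 0, 0, 0], [0, 0, 0, 0, 0, 0, 0]]]}}

```text
time: 8.65
tcp_pos: [589.6, -128.9, 61.8]
tcp_rot: [3.141, -0.001, 2.01]
contact_force: [0.0, 0.1, 0.0]
width: -0.001
```

```bash
python3 - <<'E'
from h import *
st(); s=sense(); print(inv(s['tcp_pos'],np.array([553.2,-62,.437])))
a,_=wgrab('w4'); print(cv2.imwrite('pics/w4.png',a))
E
```

```text
8.65 [ 589.6 -128.9   61.8] [ 3.141e+00 -1.000e-03  2.010e+00] [0.  0.1 0. ] -0.001
[  4.63773307 -75.98618325]
True
```

View pics/w4.png

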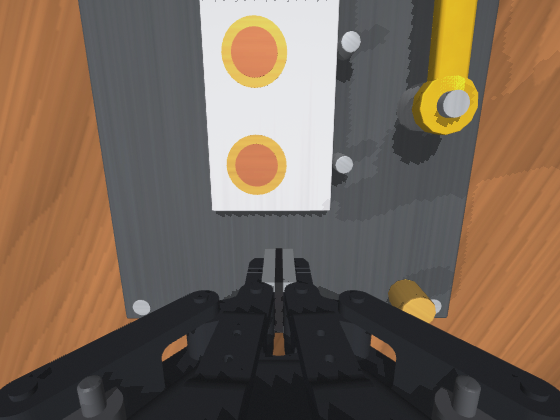

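The plate edge lies by both dowels (tops at (351,41) and (344,164)). The short edge is at row 211 and the shut fingers stand behind it, clear of the weight.

```bash
python3 - <<'E'
from h import *
P=np.array([553.2,-62,.437])
for u,v,z in [(212,211,28),(330,210,28),(340,0,28),(200,0,28),(351,41,36),(344,164,36),(455,103,58)]: print(inv(wpl('w4',u,v,z),P).round(1))
E
```

```text
[-33.8 -57.5]
[ 35.9 -56.8]
[35.8 51.4]
[-33.7  51.3]
[40.8 31.2]
[ 40.9 -28.7]
[84.3  1.3]
```

Emit:
{"op": "jog_arm", "data": {"increments": [[[0, -0.2, 0, 1.5, 0, 0, 0], [0, 0, 0, 1.5, 0, 0, 0], [0, 0, 0, 1.0, 0, 0, 0], [0, 0, 0, 0, 0, 0, 0], [0, 0.3, 0, 0, 0, 0, 0]]]}}

```text
time: 9.2
tcp_pos: [589.0, -130.1, 21.0]
tcp_rot: [-3.141, -0.001, 2.007]
contact_force: [0.3, -0.3, 0.3]
width: 0.001
```

Emit:
{"op": "jog_arm", "data": {"increments": [[[0, 0.3, 0, 0, 0, 0, 0], [0, 0.1, 0, 0, 0, 0, 0], [0, 0.1, 0, 0, 0, 0, 0], [0, 0.1, 0, 0, 0, 0, 0], [0, 0, 0, 0, 0, 0, 0]]]}}

```text
time: 9.7
tcp_pos: [587.0, -124.2, 22.0]
tcp_rot: [3.141, 0.0, 2.008]
contact_force: [0.3, 0.3, -0.3]
width: -0.0
```

Emit:
{"op": "jog_arm", "data": {"increments": [[[0, 0.1, 0, 0, 0, 0, 0], [0, 0.1, 0, 0, 0, 0, 0], [0, 0, 0, 0, 0, 0, 0]]]}}

```text
time: 10.0
tcp_pos: [585.9, -122.3, 21.8]
tcp_rot: [-3.142, -0.0, 2.008]
contact_force: [0.2, 0.6, -0.3]
width: -0.0
```

Emit:
{"op": "jog_arm", "data": {"increments": [[[0, 0.1, 0, 0, 0, 0, 0], [0, 0.1, 0, 0, 0, 0, 0], [0, 0, 0, 0, 0, 0, 0]]]}}

```text
time: 10.3
tcp_pos: [585.2, -121.0, 21.8]
tcp_rot: [-3.142, 0.0, 2.008]
contact_force: [0.7, -0.9, -0.1]
width: 0.003
```

Emit:
{"op": "jog_arm", "data": {"increments": [[[0, 0.1, 0, 0, 0, 0, 0], [0, 0.1, 0, 0, 0, 0, 0], [0, 0, 0, 0, 0, 0, 0]]]}}

```text
time: 10.6
tcp_pos: [584.4, -119.2, 21.8]
tcp_rot: [3.142, 0.001, 2.008]
contact_force: [-0.4, -1.2, 0.1]
width: -0.002
```

Emit:
{"op": "jog_arm", "data": {"increments": [[[0, 0.1, 0, 0, 0, 0, 0], [0, 0.1, 0, 0, 0, 0, 0], [0, 0, 0, 0, 0, 0, 0]]]}}

```text
time: 10.9
tcp_pos: [584.3, -119.2, 22.2]
tcp_rot: [3.141, 0.003, 2.007]
contact_force: [1.7, -3.9, -0.6]
width: -0.003
```

Emit:
{"op": "jog_arm", "data": {"increments": [[[0, 0.1, 0, 0, 0, 0, 0], [0, 0.1, 0, 0, 0, 0, 0], [0, 0, 0, 0, 0, 0, 0]]]}}

```text
time: 11.2
tcp_pos: [584.2, -119.2, 22.5]
tcp_rot: [3.14, 0.006, 2.006]
contact_force: [3.0, -6.6, -1.0]
width: -0.004
```

Emit:
{"op": "jog_arm", "data": {"increments": [[[0, -0.5, 0, 0, 0, 0, 0], [0, -0.8, 0, 0, 0, 0, 0], [0, 0, 0, -2, 0, 0, 0], [0, 0, 0, -3, 0, 0, 0], [0, 0, 0, 0, 0, 0, 0]]]}}

```text
time: 11.7
tcp_pos: [591.4, -125.9, 75.8]
tcp_rot: [3.134, 0.002, 2.009]
contact_force: [0.7, -0.4, 0.8]
width: -0.0
```

```bash
python3 - <<'E'
from h import *
st(); s=sense(); print(inv(s['tcp_pos'],np.array([553.2,-62,.437])))
E
```

```text
11.7 [ 591.4 -125.9   75.8] [3.134e+00 2.000e-03 2.009e+00] [ 0.7 -0.4  0.8] -0.0
[  7.55221046 -74.00184698]
```

Emit:
{"op": "jog_arm", "data": {"increments": [[[0, 0, -3.0, 0, 0, 0, 0], [0, 2.5, -3.6, 0, 0, 0, 0], [0, 3, 0, 0, 0, 0, 0], [0, 2.1, 0, 0, 0, 0, 0], [0, 0, 0, 1.5, 0, 0, 0]]]}}

```text
time: 12.2
tcp_pos: [495.8, -81.4, 57.9]
tcp_rot: [3.139, -0.001, 2.014]
contact_force: [0.4, -0.3, -0.0]
width: -0.001
```

Emit:
{"op": "jog_arm", "data": {"increments": [[[0, 0, 0, 1.5, 0, 0, 0], [0, 0, 0, 1.5, 0, 0, 0], [0, 0, 0, 0.3, 0, 0, 0], [0, 0, 0, 0, 0, 0, 0], [0, 0, 0, 0, 0, 0, 0]]]}}

```text
time: 12.7
tcp_pos: [496.5, -85.8, 24.2]
tcp_rot: [3.141, -0.0, 2.008]
contact_force: [0.5, 0.0, -0.7]
width: 0.006
```

```bash
python3 - <<'E'
from h import *
st(); s=sense(); print(inv(s['tcp_pos'],np.array([553.2,-62,.437])))
E
```

```text
12.7 [496.5 -85.8  24.2] [ 3.141 -0.     2.008] [ 0.5  0.  -0.7] 0.006
[-61.40872511   2.43167889]
```

Emit:
{"op": "jog_arm", "data": {"increments": [[[0, -0.2, 0.2, 0.2, 0, 0, 0], [0, 0, 0.2, 0, 0, 0, 0], [0, 0, 0.2, 0, 0, 0, 0], [0, 0, 0.1, 0, 0, 0, 0], [0, 0, 0.1, 0, 0, 0, 0]]]}}

```text
time: 13.2
tcp_pos: [504.4, -84.4, 21.9]
tcp_rot: [3.141, 0.0, 2.008]
contact_force: [0.5, 1.1, 0.3]
width: -0.002
```

Emit:
{"op": "jog_arm", "data": {"increments": [[[0, 0, 0.1, 0, 0, 0, 0], [0, 0, 0.1, 0, 0, 0, 0], [0, 0, 0.1, 0, 0, 0, 0], [0, 0, 0, 0, 0, 0, 0]]]}}

```text
time: 13.6
tcp_pos: [507.1, -83.2, 21.8]
tcp_rot: [3.141, -0.0, 2.008]
contact_force: [-0.3, 0.0, 0.3]
width: -0.001
```

Emit:
{"op": "jog_arm", "data": {"increments": [[[0, 0, 0.1, 0, 0, 0, 0], [0, 0, 0.1, 0, 0, 0, 0], [0, 0, 0.1, 0, 0, 0, 0], [0, 0, 0, 0, 0, 0, 0]]]}}

```text
time: 14.0
tcp_pos: [509.9, -81.9, 21.8]
tcp_rot: [3.141, 0.0, 2.008]
contact_force: [-0.3, -1.2, -0.3]
width: -0.002
```

Emit:
{"op": "jog_arm", "data": {"increments": [[[0, 0, 0.1, 0, 0, 0, 0], [0, 0, 0.1, 0, 0, 0, 0], [0, 0, 0, 0, 0, 0, 0]]]}}

```text
time: 14.3
tcp_pos: [511.7, -81.1, 21.8]
tcp_rot: [3.141, 0.0, 2.008]
contact_force: [-0.8, 0.9, 0.6]
width: -0.001
```

Emit:
{"op": "jog_arm", "data": {"increments": [[[0, 0, 0.1, 0, 0, 0, 0], [0, 0, 0.1, 0, 0, 0, 0], [0, 0, 0, 0, 0, 0, 0]]]}}

```text
time: 14.6
tcp_pos: [513.5, -80.2, 21.8]
tcp_rot: [3.141, 0.0, 2.008]
contact_force: [-1.0, 0.3, 0.1]
width: -0.001
```

Emit:
{"op": "jog_arm", "data": {"increments": [[[0, 0, 0.1, 0, 0, 0, 0], [0, 0, 0.1, 0, 0, 0, 0], [0, 0, 0, 0, 0, 0, 0]]]}}

```text
time: 14.9
tcp_pos: [515.2, -79.5, 21.8]
tcp_rot: [3.142, 0.0, 2.008]
contact_force: [-0.1, 0.6, -0.7]
width: 0.0
```

Emit:
{"op": "jog_arm", "data": {"increments": [[[0, 0, 0.1, 0, 0, 0, 0], [0, 0, 0.1, 0, 0, 0, 0], [0, 0, 0, 0, 0, 0, 0]]]}}

```text
time: 15.2
tcp_pos: [515.4, -79.4, 21.7]
tcp_rot: [-3.138, -0.0, 2.007]
contact_force: [-4.7, -2.4, 4.7]
width: 0.0
```

Emit:
{"op": "jog_arm", "data": {"increments": [[[0, 0, 0.1, 0, 0, 0, 0], [0, 0, 0.1, 0, 0, 0, 0], [0, 0, 0, 0, 0, 0, 0]]]}}

```text
time: 15.5
tcp_pos: [515.5, -79.3, 21.6]
tcp_rot: [-3.134, -0.001, 2.007]
contact_force: [-8.4, -2.8, 8.4]
width: 0.001
```

Emit:
{"op": "jog_arm", "data": {"increments": [[[0, 0, -0.8, 0, 0, 0, 0], [0, 0, -0.6, -0.5, 0, 0, 0], [0, 0, 0, -3.5, 0, 0, 0], [0, 0, 0, -4.5, 0, 0, 0], [0, -1.5, 2.5, -4.5, 0, 0, 0]]]}}

```text
time: 16.0
tcp_pos: [530.3, -85.8, 149.9]
tcp_rot: [-3.139, -0.001, 2.009]
contact_force: [2.1, 0.0, -0.9]
width: -0.003
```

Emit:
{"op": "jog_arm", "data": {"increments": [[[0, -1.5, 2.5, -1, 0, 0, 0], [0, 0, 0, 0, 0, 0, 0], [0, 0, 0, 0, 0, 0, 0]]]}}

```text
time: 16.3
tcp_pos: [562.4, -89.2, 158.8]
tcp_rot: [3.141, -0.0, 2.008]
contact_force: [-0.4, 0.2, -1.2]
width: 0.0
```

```bash
python3 - <<'E'
from h import *
st(); s=sense(); print(inv(s['tcp_pos'],np.array([553.2,-62,.437])),s['qpos'].round(2))
a,_=wgrab('w5'); c=a[0:280,130:480]; cv2.imwrite('pics/w5c.png',cv2.resize(c,None,fx=2,fy=2,interpolation=cv2.INTER_CUBIC))
E
```

```text
16.3 [562.4 -89.2 158.8] [ 3.141 -0.     2.008] [-0.4  0.2 -1.2] 0.0
[ -3.15396989 -28.50814828] [ 0.54  0.46 -0.59  1.55  0.27  1.21  0.35]
```

View pics/w5c.png

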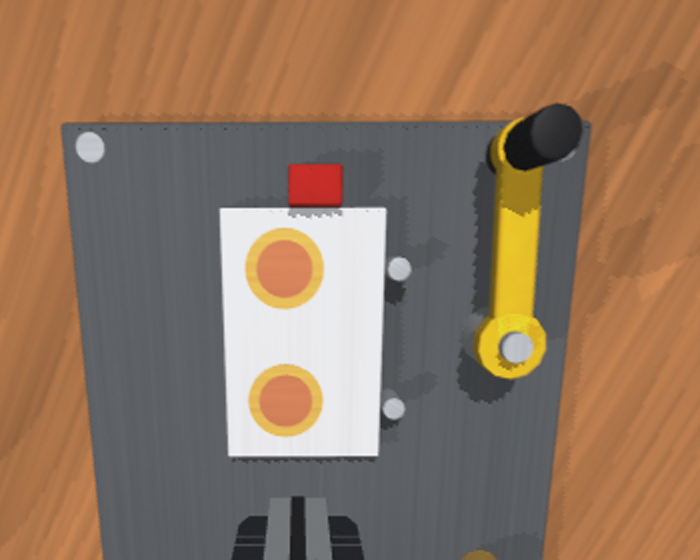

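The plate sits against the stop face (crop row 207) and both dowels (tops at (399,268) and (394,408)). The knob top is at (556,131).

```bash
python3 - <<'E'
from h import *
P=np.array([553.2,-62,.437])
C=lambda u,v,z:wpl('w5',u/2+130,v/2,z)
D=[((40,30),399,268,36),((40,-30),394,408,36)]
K=[((35,55),386,208,28),((35,-55),379,456,28),((-35,55),220,208,28),((-35,-55),229,457,28)]
a,ra=fit([j[0] for j in D],[C(*j[1:]) for j in D],P); b,r=fit([j[0] for j in K],[C(*j[1:]) for j in K],P)
print(a,b,r.round(1)); print('plate vs jig by dowels',inv(b,a),np.degrees(b[2]-a[2]))
for n,u,v,z in[('knob',556,131,80),('post',516,347,58),('stopR',342,207,36),('stopL',289,207,36)]: print(n,inv(C(u,v,z),a).round(1))
E
```

```text
[ 5.53146778e+02 -6.09032839e+01  4.44525246e-01] [ 5.53568803e+02 -6.10709317e+01  4.42792465e-01] [[ 0.2  0.6]
 [ 0.2 -0.3]
 [-0.3 -0. ]
 [-0.1 -0.3]]
plate vs jig by dowels [ 0.30891714 -0.33283817] -0.0992810326471572
knob [82.8 74.7]
post [83.7  0.1]
stopR [16.  54.2]
stopL [-5.4 54.3]
```

The plate is home to within 0.3 mm and 0.1°. Next is the keeper.

```bash
python3 - <<'E'
from h import *
P=np.array([553.3,-61.2,.440])
w=tr((112,75),P); print(w); plan([*w,118],2.011,5); 
E
```

```text
[622.6867264   54.36159483]
[2.08, 2.33, 0.8] [-0.0, -0.0, -0.001]
[2.08, 2.33, 0.8] [-0.0, -0.0, -0.001]
[2.08, 2.33, 0.8] [-0.0, -0.0, -0.001]
[2.07, 2.33, 0.8] [-0.0, -0.0, -0.001]
[2.07, 2.33, 0.8] [-0.0, -0.0, -0.001]
```

Emit:
{"op": "jog_arm", "data": {"increments": [[[0, 2.08, 2.33, 0.5, 0, 0, 0], [0, 2.08, 2.33, 0.5, 0, 0, 0], [0, 2.08, 2.33, 0.5, 0, 0, 0], [0, 2.08, 2.33, 0.5, 0, 0, 0], [0, 2.08, 2.33, 0, 0, 0, 0]]]}}

```text
time: 16.85
tcp_pos: [621.7, 54.7, 136.5]
tcp_rot: [-3.137, -0.001, 2.008]
contact_force: [0.2, -0.5, -0.4]
width: 0.002
```

Emit:
{"op": "jog_arm", "data": {"increments": [[[0, 0, 0, 0, 0, 0, 0], [0, 0, 0, 2.5, 0, 0, 0], [0, 0, 0, 2.5, 0, 0, 0], [0, 0, 0, 2.5, 0, 0, 0], [0, 0, 0, 0, 0, 0, 0]]]}}

```text
time: 17.35
tcp_pos: [618.7, 51.9, 58.9]
tcp_rot: [-3.131, -0.002, 2.008]
contact_force: [-0.8, -1.2, -0.2]
width: -0.001
```

```bash
python3 - <<'E'
from h import *
P=np.array([553.3,-61.2,.440]); s=sense()
st();print(inv(s['tcp_pos'],P))
E
```

```text
17.35 [618.7  51.9  58.9] [-3.131e+00 -2.000e-03  2.008e+00] [-0.8 -1.2 -0.2] -0.001
[107.39625943  74.47858357]
```

Emit:
{"op": "jog_arm", "data": {"increments": [[[0, 0, -0.4, 0, 0, 0, 0], [0, 0, -0.4, 0, 0, 0, 0], [0, 0, -0.3, 0, 0, 0, 0], [0, 0, 0, 0, 0, 0, 0]]]}}

```text
time: 17.75
tcp_pos: [614.4, 49.5, 65.3]
tcp_rot: [3.139, 0.001, 2.008]
contact_force: [0.5, 1.6, 1.0]
width: -0.007
```

Emit:
{"op": "jog_arm", "data": {"increments": [[[0, 0.12, -0.75, 0, 0, 0, -0.1], [0, 0.12, -0.75, 0, 0, 0, -0.1], [0, 0.12, -0.75, 0, 0, 0, -0.1], [0, 0, 0, 0, 0, 0, 0]]]}}

```text
time: 18.15
tcp_pos: [592.6, 40.8, 64.7]
tcp_rot: [3.141, 0.001, 2.308]
contact_force: [0.2, 0.0, 0.3]
width: 0.001
```

```bash
python3 - <<'E'
from h import *
P=np.array([553.3,-61.2,.440]); s=sense()
st();print(inv(s['tcp_pos'],P)); a,_=wgrab('w6'); cv2.imwrite('pics/w6.png',a)
E
```

```text
18.15 [592.6  40.8  64.7] [3.141e+00 1.000e-03 2.308e+00] [0.2 0.  0.3] 0.001
[79.0239002  75.57884146]
```

View pics/w6.png

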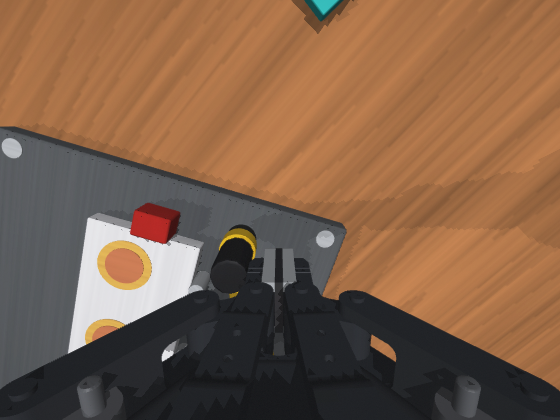

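The knob at (232,265) rides on the side of the shut fingers, and the plate still touches the stop. I continue the arc.

Emit:
{"op": "jog_arm", "data": {"increments": [[[0, 0.12, -0.75, 0.2, 0, 0, -0.1], [0, 0.12, -0.75, 0.2, 0, 0, -0.1], [0, 0.12, -0.75, 0, 0, 0, -0.1], [0, 0.12, -0.75, 0, 0, 0, -0.1], [0, 0, 0, 0, 0, 0, 0]]]}}

```text
time: 18.7
tcp_pos: [570.0, 20.2, 60.0]
tcp_rot: [-3.141, 0.0, 2.705]
contact_force: [-0.4, -0.8, -0.5]
width: 0.002
```

Emit:
{"op": "jog_arm", "data": {"increments": [[[0, 0.12, -0.75, 0, 0, 0, -0.1], [0, 0.12, -0.75, 0, 0, 0, -0.1], [0, 0.12, -0.75, 0, 0, 0, -0.1], [0, 0.12, -0.75, 0, 0, 0, -0.1], [0, 0, 0, 0, 0, 0, 0]]]}}

```text
time: 19.2
tcp_pos: [557.2, -7.3, 59.6]
tcp_rot: [-3.141, -0.0, 3.103]
contact_force: [-0.0, 0.2, 0.1]
width: -0.0
```

```bash
python3 - <<'E'
from h import *
P=np.array([553.3,-61.2,.440]); s=sense()
st();t=inv(s['tcp_pos'],P); th=P[2]+np.pi-s['tcp_rot'][2]; th=(th+np.pi)%(2*np.pi)-np.pi
r=np.array([-np.cos(th),np.sin(th)]);n=np.array([np.sin(th),np.cos(th)]); v=t-[84,0]
print(t,th,'radial',v@r,'d',v@n,s['qpos'].round(2))
E
```

```text
19.2 [557.2  -7.3  59.6] [-3.141 -0.     3.103] [-0.   0.2  0.1] -0.0
[26.51126631 47.11567244] 0.47823932502018485 radial 72.72229833502014 d 15.372326286455692 [ 0.56  0.63 -0.83  1.69  0.53  1.06  1.09]
```

Emit:
{"op": "jog_arm", "data": {"increments": [[[0, 0.12, -0.75, 0, 0, 0, -0.1], [0, 0.12, -0.75, 0, 0, 0, -0.1], [0, 0.12, -0.75, 0, 0, 0, -0.1], [0, 0.08, -0.6, 0, 0, 0, -0.08], [0, 0, 0, 0, 0, 0, 0]]]}}

```text
time: 19.7
tcp_pos: [555.9, -34.9, 59.6]
tcp_rot: [3.141, -0.0, -2.8]
contact_force: [0.6, 0.1, -0.9]
width: -0.001
```

Emit:
{"op": "jog_arm", "data": {"increments": [[[0, 0.05, -0.35, 0, 0, 0, -0.05], [0, 0.05, -0.3, 0, 0, 0, -0.05], [0, 0, 0, 0, 0, 0, 0]]]}}

```text
time: 20.0
tcp_pos: [554.8, -35.6, 59.6]
tcp_rot: [3.133, -0.002, -2.696]
contact_force: [-5.1, 6.7, 2.1]
width: 0.001
```

```bash
cat >> h.py <<'E'
def kk():
    P=np.array([553.3,-61.2,.440]); s=sense()
    st();t=inv(s['tcp_pos'],P); th=P[2]+np.pi-s['tcp_rot'][2]; th=(th+np.pi)%(2*np.pi)-np.pi
    r=np.array([-np.cos(th),np.sin(th)]);n=np.array([np.sin(th),np.cos(th)]); v=t-[84,0]
    print(t,th,'radial',v@r,'d',v@n,s['wrist_torque'].round(2))
E
python3 - <<'E'
from h import *
kk(); wgrab('w7')
E
```

```text
20.0 [554.8 -35.6  59.6] [ 3.133e+00 -2.000e-03 -2.696e+00] [-5.1  6.7  2.1] 0.001
[12.21902733 22.54381896] -0.005966043692623657 radial 71.6451985913906 d 22.971663631605253 [ 1.42  1.01 -0.03]
```

View pics/w7.png

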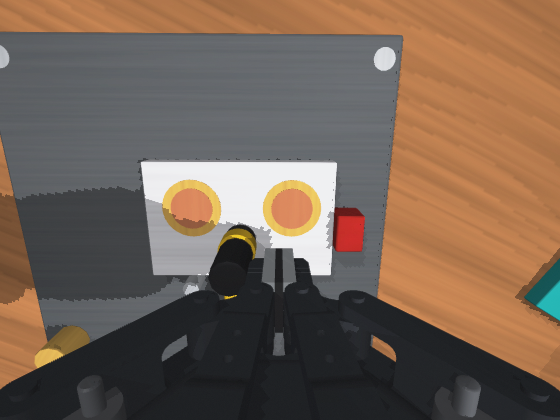

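The keeper is over the plate's middle and the push has stalled at 8 N. I press once more, then back off and measure.

Emit:
{"op": "jog_arm", "data": {"increments": [[[0, 0, -0.15, 0, 0, 0, 0], [0, 0, -0.1, 0, 0, 0, 0], [0, 0, 0, 0, 0, 0, 0], [0, 0, 0, 0, 0, 0, 0]]]}}

```text
time: 20.45
tcp_pos: [554.8, -35.7, 59.6]
tcp_rot: [3.131, -0.002, -2.694]
contact_force: [-6.8, 9.8, 2.9]
width: -0.003
```

```bash
python3 -c "
from h import *
kk()"
```

```text
20.45 [554.8 -35.7  59.6] [ 3.131e+00 -2.000e-03 -2.694e+00] [-6.8  9.8  2.9] -0.003
[12.21631296 22.47506463] -0.00722306312869847 radial 71.61947707451374 d 22.992971939160462 [ 1.94  1.39 -0.09]
```

Emit:
{"op": "jog_arm", "data": {"increments": [[[0, 0, 0.6, 0, 0, 0, 0], [0, 0, 1.2, 0, 0, 0, 0], [0, 0, 0.5, -1.5, 0, 0, 0], [0, 0, 0, -4, 0, 0, 0], [0, -1.5, 0, -4, 0, 0, 0]]]}}

```text
time: 20.95
tcp_pos: [560.4, -17.9, 156.0]
tcp_rot: [-3.14, -0.004, -2.698]
contact_force: [0.8, -0.7, 0.9]
width: -0.004
```

Emit:
{"op": "jog_arm", "data": {"increments": [[[0, -3, -1, -2, 0, 0, 0], [0, -3, -1, 0, 0, 0, 0], [0, 0, 0, 0, 0, 0, 0], [0, 0, 0, 0, 0, 0, 0]]]}}

```text
time: 21.35
tcp_pos: [624.8, -8.5, 175.2]
tcp_rot: [-3.141, 0.0, -2.696]
contact_force: [-0.7, 0.4, 0.4]
width: 0.0
```

```bash
python3 - <<'E'
from h import *
kk(); a,_=wgrab('w8'); grab('top','top8'); c=a[0:300,120:470]; cv2.imwrite('pics/w8c.png',cv2.resize(c,None,fx=2,fy=2,interpolation=cv2.INTER_CUBIC))
E
```

```text
21.35 [624.8  -8.5 175.2] [-3.141  0.    -2.696] [-0.7  0.4  0.4] 0.0
[87.12985985 17.21576852] -0.005164035635626618 radial -3.2187205669092873 d 17.19937633121697 [-0.02  0.02 -0.  ]
```

View pics/w8c.png

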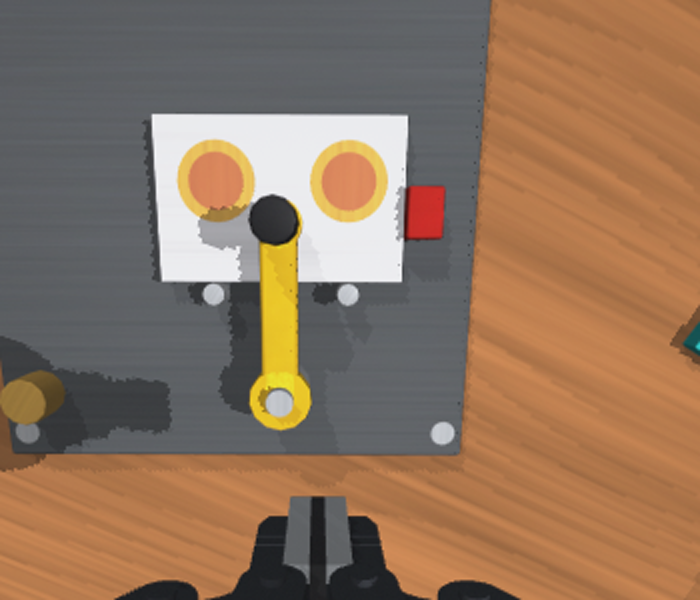

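```bash
python3 - <<'E'
from h import *
P=np.array([553.3,-61.2,.440])
C=lambda u,v,z:wpl('w8',u/2+120,v/2,z)
D=[((40,30),348,294,36),((40,-30),213,294,36)]
K=[((35,55),402,282,28),((35,-55),161,282,28),((-35,55),408,115,28),((-35,-55),151,114,28)]
a,ra=fit([j[0] for j in D],[C(*j[1:]) for j in D],P); b,r=fit([j[0] for j in K],[C(*j[1:]) for j in K],P)
print(a,b,r.round(1)); print('plate vs jig by dowels',inv(b,a),np.degrees(b[2]-a[2]))
k=inv(C(273,219,80),a); print('knob',k,'post',inv(C(279,402,58),a),'ang',np.arctan2(k[1],85-k[0]))
print('stop',inv(C(406,187,36),a),inv(C(405,238,36),a)); print('weight',inv(C(28,402,40),a))
x=cv2.imread('pics/top0.png');y=cv2.imread('pics/top8.png'); cv2.imwrite('pics/d.png',np.hstack([y]))
E
```

```text
[ 5.53091404e+02 -6.08317368e+01  4.44821502e-01] [ 5.53329523e+02 -6.05119944e+01  4.42529549e-01] [[ 0.2  0.2]
 [ 0.  -0. ]
 [-0.3  0.1]
 [ 0.1 -0.3]]
plate vs jig by dowels [0.3525309  0.18616565] -0.1313192449779408
knob [10.00299751  0.25514041] post [84.11683409 -0.08605861] ang 0.0034019949961095882
stop [-4.79028272 54.19688288] [16.06127771 54.56579459]
weight [  88.57948562 -116.85227445]
```

View pics/top8.png

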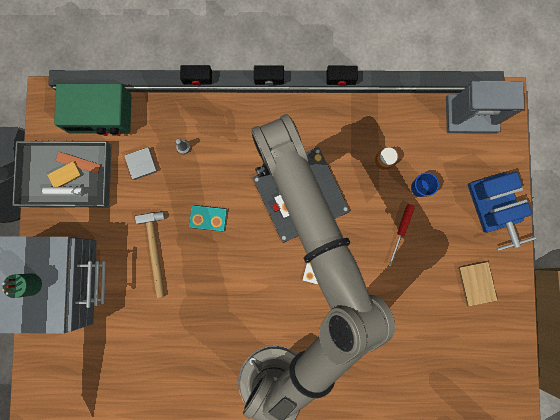

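The plate is home, the keeper is at 0.003 rad, and the other items match the first picture. The arm is clear, so I hand the job in.

```bash
python3 -c "
from h import *
st(); print(bot.close_job())"
```

```text
21.45 [623.8  -8.8 174.9] [-3.141e+00 -1.000e-03 -2.696e+00] [ 0.  -0.7 -0.6] 0.0
the job is handed in; nothing more can be done
None
```

The plate is home against both dowels and the end stop, the keeper is shut over it, and the job was handed in at 21.5 s. I turned and slid the plate on the bed in a light grip. When that began to drag, I slackened the jaws and pushed it with one finger against both dowels, then with shut fingers against the stop and the dowels again. After that I swung the keeper shut by its knob until it stalled on its inner stop at about 12 N.

**Last checks:**
- **Plate:** it measured within 0.4 mm and 0.15° of home, relative to the dowels, both before and after the keeper was shut. That is inside what the cameras can resolve. Each push stalled where home should be.
- **Keeper:** 0.003 rad, knob at (10.0, 0.3) mm in the jig's frame.
- **Other things:** the weight reads within 1.5 mm of its first measurement, which is also measuring error. By eye, the rest of the bench looks unchanged in the last overhead picture, although the arm hid part of the view. The robot was touching nothing.
- **Disagreements:**
  - The first overhead depth reading was about 5–8 mm low; the wrist camera agreed with the given heights.
  - While the plate was gripped, the tool pressed down with up to 16 N, so I stopped gripping.

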